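Strip the carved bracket off its carving jig

ROBOT

A 7-joint arm with a two-finger parallel gripper is mounted at the origin on the work surface. World frame = base frame: x ahead of the robot, y to its left, z up, the work surface at z = 0. Lengths are in m, angles in rad, forces in N, time in s.
With the tool pointing down it reaches from about 0.4 to 0.85 m from the base axis. Payload 4.5 kg.
Tool frame: the origin (TCP) lies at the very end of the fingers, on their centre line; the grasp point (between the pads) lies 19 mm behind it; z points along the fingers, x is the direction in which the jaws open and shut, and the axes are right-handed (so a half turn about z gives the same grasp; the last joint's range is limited). The gripper opens to 88 mm and grips with 3 to 60 N. Pads are 18 mm wide; open, the fingers measure 123 mm over their backs; the gripper's body (75 mm by 187 mm) begins 45 mm behind the grasp point.
Start: joints at [-1.173, 0.689, -0.195, 1.565, 0.157, 0.902, -0.215], TCP at [0.222, 0.584, 0.239] pointing down, gripper open.
Joint ranges: [-3.01, 3.01], [-0.46, 2.08], [-1.47, 1.51], [0.13, 2.56], [-1, 4.14], [0.04, 2.09], [-2.66, 2.66]. Speed limits (rad/s): [2.57, 2.57, 3.14, 3.14, 3.14, 3.14, 3.14].

INTERFACE

Orientations are given as a unit quaternion [x, y, z, w].
In Python, from plant import * gives the robot as it stands.
- The arm moves only by the tool apply_moves, never from a script. Its argument "series" is a list of rows, each an object of numbers: "x", "y", "z": the shift along the tool's x, y, z in units of 80 cm (1.0 is 80 cm); "wx", "wy", "wz": the turn, a rotation vector about the tool's x, y, z in units of pi rad (1.0 is pi rad); "fingers": the opening, from -1 (shut) to 1 (fully open), so that 0 is half open. In form: [{"x": .., "y": .., "z": .., "wx": .., "wy": .., "wz": .., "fingers": ..}, ...]. A call has 1 to 8 rows; each row shifts and turns the pose as measured when the row begins, along the tool's axes as they then stand; what a row does not reach is not made up. A row lasts 1/8 s, in which the tool goes at most 62.5 mm and 10.7 degrees, less where a joint would pass 70% of its speed; a pose out of reach is approached as far as the arm can. A call with a number of a shift or a turn outside -1 to 1 is refused whole. A call with a gripper value outside its range is refused whole. The fingers move at their own pace and stop on an object; "force" is the grip in N (left out, the last holds). Time passes only in rows, so rows that do not move let the fingers close. It gives the time, the measured TCP pose, the force and the opening at its end, in the units of the state.
- get_state(): the state, without advancing time (a new reading comes with each control period).
- snapshot(name): name is "scene" or "top"; returns (picture, depth): 480x640x3 uint8, red, green, blue; 480x640 float32, m along the optical axis (not along the pixel's ray), 0 where there is no reading.
- camera_model(name): a dict with "camera_matrix" (3x3 intrinsics, pixels), "dist_coeffs" ([k1, k2, p1, p2, k3] as OpenCV has them; the pictures are not rectified), "world_from_camera" (4x4, takes a point from camera to world coordinates). Camera axes: x right, y up, looking along -z (the intrinsics and any distortion apply to the point x, -y, -z); pixel columns grow to the right and rows downward; lengths in m; the calibration is good to about 2 mm. A picture is of the moment at which its call begins. camera_model takes no time and is no camera call.
- finish_job(): hands the job in, once; it reports no verdict.
The state is a dict: "clock": time; "q": joint angles; "qd": joint speeds; "joint_torque": joint torques, N m; "tool_pos": TCP position; "eef_rot": TCP orientation; "contact_force": force on the tool from outside, world axes, zero at the start; "moment": the same for the moment, N m; "opening": opening from 0.0 (shut) to 1.0 (fully open).
Only numpy, scipy, OpenCV 4.12 (cv2) and the standard library are available. Lean on these libraries where they do the work, as an engineer would, in place of code of your own. Each camera call takes 0.05 s, during which the arm holds its last target. There are 200 camera calls.

TASK

The scrolled wooden bracket on the carving jig is finished: take it off its stud. First lift off the wing nut, then the round spacer, each while everything below it stays on the stud, and put these two on the floor of the narrow bay of the plywood tray, side by side. Last, lift off the bracket and lay it flat, right way up, on the floor of the tray's wide bay.

Things in the scene. Friction and masses are not known exactly. Their poses are not given: they have to be found in the camera images.
- nut_c (a point): Centre (on the axis, half-way up) of the steel wing nut on top of the stack. Hub 20 mm high, 22 to 24 mm across, graspable across own y; two upright 6 mm thick wings along own x, 63 mm tip to tip; z up. About 50 g. A slip-on nut: smooth 14 mm hole on a smooth 8 mm upright stud, so it lifts straight off without turning. It stands on the spacer; the stud's top is level with its centre.
- spacer_c (a point): Centre (on the axis, half-way up) of the round aluminium spacer, a thick washer between wing nut and bracket: 36 mm across, 16 mm high, 13 mm hole, z up. About 60 g. It lifts straight off.
- bracket_c (a point): Centre (in the hole, half-way up) of the light-wood bracket under the spacer: flat bar 136 long (own x), 46 wide (own y), 18 mm thick (z, up), a round scroll at each end, 16 mm hole for the stud. About 80 g. It lies on a round boss (36 across, 20 mm high) on a dark fixed block 130 x 110 x 30 mm, its underside 50 mm above the bench; the stud ends 44 mm above that underside.
- tray: Open plywood tray, fixed, empty: 230 (own x) x 240 (own y) x 24 mm high; walls and floor 6 mm thick. Origin: centre of its underside, z up. A partition as high as the walls runs along x at y = +20 mm. Narrow bay: y = +23 to +114 mm; wide bay: y = -114 to +17 mm; both x = -109 to +109 mm. Bay floors are 6 mm above the origin.
Not all that is in view belongs to the job. What is meant by the part that bears spacer_c is not orange, and is the larger of those in its own colour.

How it is judged:
By the outcome, as a careful person would: the job done as asked, in the order asked, and still so for the second after the job is handed in, with the robot touching nothing.
It also fails if it takes over 72 s, if anything falls off the work surface, if the arm or the gripper's body presses on something with over 40 N, if the wrist force passes 120 N, or if a joint passes its speed limit or range.

## Working session

There is one attempt and no reset: what is moved stays moved. The work goes in short steps, Python scripts to look and compute and a tool call to move; the robot and the scene stay as the last step left them, time stands still between calls to the robot, and variables do not carry over. Pictures are saved under pics/ and viewed, about 8 in all and at most 12, crops included, and the job is handed in when it is done.

Besides the shell and the picture viewer there is one more tool, called after "Emit:" as name(argument=value, ...) on one line, values as JSON. apply_moves: Moves the arm, as the interface text tells. Its arguments: {"type":"object","properties":{"series":{"type":"array","items":{"type":"object","properties":{"x":{"type":"number"},"y":{"type":"number"},"z":{"type":"number"},"wx":{"type":"number"},"wy":{"type":"number"},"wz":{"type":"number"},"fingers":{"type":"number"}}}},"force":{"type":"number"}},"required":["series"]}

```bash
ls; mkdir -p pics
cat > h.py <<'E'
import numpy as np, cv2
from plant import *
def pt(cam,dep,u,v,z=None):
    """world point of pixel by depth (or by plane z)"""
    K=np.array(cam["camera_matrix"],float);D=np.array(cam["dist_coeffs"],float);T=np.array(cam["world_from_camera"])
    a,b=cv2.undistortPoints(np.array([[[u,v]]],float),K,D)[0,0]
    r=np.array([a,-b,-1.]); 
    if z is None: s=dep[int(round(v)),int(round(u))]
    else: s=(z-T[2,3])/(T[:3,:3]@r)[2]
    return T[:3,:3]@(r*s)+T[:3,3]
E
python3 - <<'E'
from h import *
for n in("scene","top"):
    p,d=snapshot(n); c=camera_model(n); np.savez(f"{n}0.npz",p=p,d=d)
    cv2.imwrite(f"pics/{n}0.png",p[:,:,::-1]); print(n,c)
print(get_state())
E
```

```text
pics
scene {'camera_matrix': array([[518.09827713,   0.        , 328.68769998],
       [  0.        , 518.09827713, 237.51099389],
       [  0.        ,   0.        ,   1.        ]]), 'dist_coeffs': array([-0.02951034,  0.        ,  0.        ,  0.        ,  0.        ]), 'world_from_camera': array([[-0.89678727, -0.27033156,  0.35027622,  0.94010687],
       [ 0.44244208, -0.54038146,  0.71570447,  0.74080325],
       [-0.00419473,  0.7968116 ,  0.60421328,  0.68807395],
       [ 0.        ,  0.        ,  0.        ,  1.        ]])}
top {'camera_matrix': array([[454.53592197,   0.        , 315.94337013],
       [  0.        , 454.53592197, 239.75452612],
       [  0.        ,   0.        ,   1.        ]]), 'dist_coeffs': array([-0.10433891,  0.        ,  0.        ,  0.        ,  0.        ]), 'world_from_camera': array([[-0.06727193,  0.97384642, -0.21701988,  0.39559464],
       [-0.99772969, -0.06634885,  0.01154554,  0.0216675 ],
       [-0.00315543,  0.21730387,  0.9760989 ,  0.87181832],
       [ 0.        ,  0.        ,  0.        ,  1.        ]])}
{'clock': 0.1, 'q': array([-1.17319482,  0.68986197, -0.19454547,  1.56617338,  0.15728638,
        0.90251692, -0.21507538]), 'qd': array([ 0.00034644, -0.00081203,  0.00065701, -0.00443986,  0.00152392,
       -0.00092504, -0.00028729]), 'joint_torque': array([-3.84883766e-03, -5.28497744e+01, -1.27152745e+00, -1.53837365e+01,
       -5.25327923e-02,  1.93686727e-03,  4.88154762e-05]), 'tool_pos': array([0.22222675, 0.58358396, 0.23803244]), 'eef_rot': array([ 8.23326055e-01,  5.67568138e-01, -6.18947250e-04,  4.82328366e-04]), 'contact_force': array([-1.49281803,  0.08330663,  0.23736841]), 'moment': array([ 0.02929801, -0.01795957, -0.00738631]), 'opening': 0.9994076099887781}
```

View pics/scene0.png

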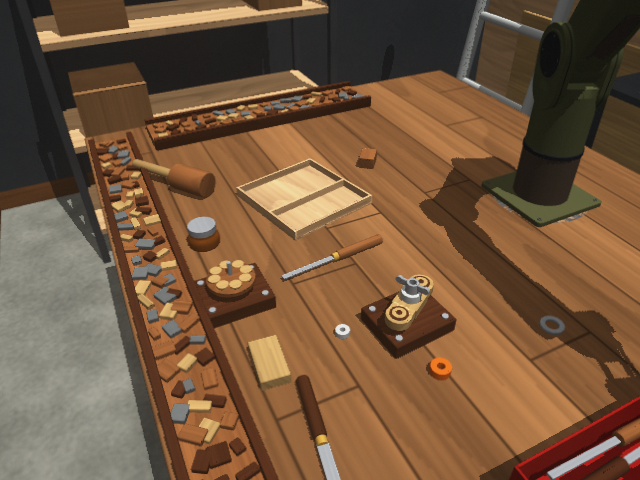

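View pics/top0.png

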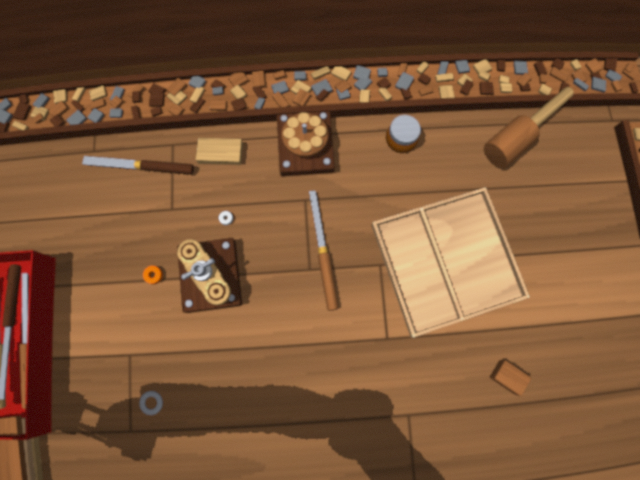

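The scene and top pictures show the jig with the wing-nut stack at scene (410,290) and top (203,270), and the tray at scene (305,195) and top (450,262). There is also a rosette jig without a nut at top (305,130).

Spacer candidates:
- orange ring at top (152,274)
- small light-grey ring at (226,217)
- grey flat ring at (151,403)
- spacer on the stud at (203,270), under the wing nut

The stud spacer fits: it is aluminium-coloured, not orange, and larger than the small grey ring. I'll confirm in one enlarged crop of both views.

Run:
```python
from h import *
s=np.load("scene0.npz");t=np.load("top0.npz")
a=cv2.resize(s["p"][255:365,335:465],None,fx=5,fy=5,interpolation=cv2.INTER_CUBIC)[:, :, ::-1]
b=cv2.resize(t["p"][205:315,135:260],None,fx=5,fy=5,interpolation=cv2.INTER_CUBIC)[:, :, ::-1]
a=cv2.resize(a,(400,338));b=cv2.resize(b,(400,352))
im=np.zeros((352,800,3),np.uint8);im[:338,:400]=a;im[:352,400:]=b
cv2.imwrite("pics/crop1.png",im)
ct=camera_model("top");cs=camera_model("scene")
for n,uv in dict(nut=(201,269),sc1=(189,251),sc2=(216,291),small=(226,212),orange=(152,268),ring=(151,394),plate=(230,245),t1=(375,223),t2=(486,190),t3=(527,296),t4=(413,335),fl_n=(420,270),fl_w=(480,240),p1=(424,209),p2=(460,319)).items():
    print(n,np.round(pt(ct,t["d"],*uv),4))
for n,uv in dict(nut=(410,285),sc1=(399,314),sc2=(421,282),fl_n=(330,200),fl_w=(280,185)).items():
    print("S",n,np.round(pt(cs,s["d"],*uv),4))
```

```text
nut [0.5282 0.2131 0.1046]
sc1 [0.5687 0.2434 0.0698]
sc2 [0.4931 0.1958 0.0685]
small [0.6546 0.1848 0.0129]
orange [0.5514 0.331  0.017 ]
ring [0.3152 0.3379 0.0061]
plate [0.5838 0.1755 0.0293]
t1 [ 0.6092 -0.1042  0.0246]
t2 [ 0.6624 -0.3329  0.0235]
t3 [ 0.4472 -0.3809  0.026 ]
t4 [ 0.3927 -0.1547  0.0233]
fl_n [ 0.5145 -0.1849  0.0072]
fl_w [ 0.5657 -0.3123  0.0053]
p1 [ 0.6328 -0.2045  0.0177]
p2 [ 0.415  -0.2461  0.0233]
S nut [0.5387 0.2273 0.1045]
S sc1 [0.5715 0.2497 0.0717]
S sc2 [0.4946 0.2007 0.072 ]
S fl_n [ 0.4762 -0.1988  0.0067]
S fl_w [ 0.5569 -0.3199  0.0049]
```

View pics/crop1.png

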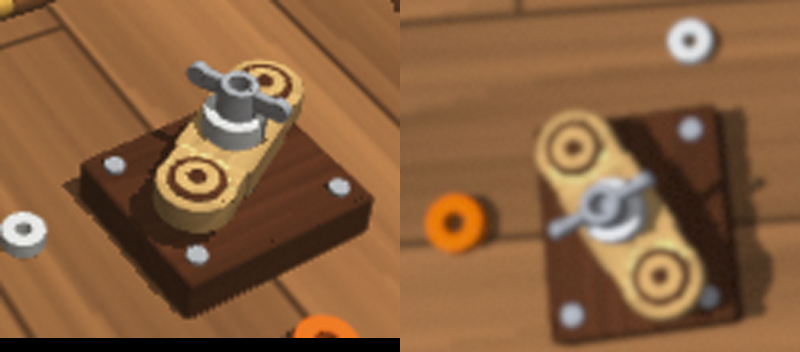

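The crop shows the white/aluminium spacer on the stud under the nut. It is clearly larger than the loose white ring, so the choice is confirmed. Next I triangulate key points from both views.

```bash
cat >> h.py <<'E'
def ray(cam,u,v):
    T=np.array(cam["world_from_camera"]);a,b=cv2.undistortPoints(np.array([[[u,v]]],float),np.array(cam["camera_matrix"]),np.array(cam["dist_coeffs"]))[0,0]
    r=T[:3,:3]@np.array([a,-b,-1.]);return T[:3,3],r/np.linalg.norm(r)
def tri(p,q):
    (o1,r1),(o2,r2)=ray(camera_model("scene"),*p),ray(camera_model("top"),*q)
    k=np.linalg.lstsq(np.c_[r1,-r2],o2-o1,rcond=None)[0]
    a,b=o1+k[0]*r1,o2+k[1]*r2
    return (a+b)/2,np.linalg.norm(a-b)
def cloud(n,p=None):
    if p is None:
        f=np.load(n+"0.npz");d=f["d"]
    else: d=p
    c=camera_model(n);v,u=np.mgrid[0:480,0:640]
    x=cv2.undistortPoints(np.stack([u,v],-1).reshape(-1,1,2).astype(float),np.array(c["camera_matrix"]),np.array(c["dist_coeffs"]))[:,0]
    P=np.c_[x[:,0],-x[:,1],-np.ones(len(x))]*d.reshape(-1,1);T=c["world_from_camera"]
    return (P@T[:3,:3].T+T[:3,3]).reshape(480,640,3)
E
python3 - <<'E'
from h import *
for n,a,b in [("hub",(413.3,282),(199.1,269.4)),("scA",(399,312.8),(189.4,251.25)),("scB",(421.1,281.6),(216.25,291.25)),("wA",(400,278.4),(182.5,276.9)),("wB",(427.6,290.1),(213.1,261.25)),
 ("t1",(299,234),(413,335)),("t?",(299,234),(375,223)),("t4",(371,198),(413,335)),("t3",(308,160),(527,296)),("t2",(237,190),(486,190))]:
    p,e=tri(a,b);print(n,p.round(4),round(e,4))
for n in("scene","top"):
    C=cloud(n).reshape(-1,3)
    R=(abs(C[:,0]-.532)<.1)&(abs(C[:,1]-.22)<.1)
    for nm,lo,hi in(("bracket",.064,.075),("spacer",.080,.087),("nut",.098,.112)):
        Q=C[R&(C[:,2]>lo)&(C[:,2]<hi)]
        r=cv2.minAreaRect(Q[:,:2].astype(np.float32)*1000);print(n,nm,len(Q),np.median(Q[:,2]).round(4),Q.mean(0).round(4),[np.round(i,1) for i in r])
    W=C[(abs(C[:,0]-.528)<.17)&(abs(C[:,1]+.243)<.17)&(C[:,2]>.018)&(C[:,2]<.03)]
    r=cv2.minAreaRect(W[:,:2].astype(np.float32)*1000);print(n,"tray",len(W),np.median(W[:,2]),r)
E
```

```text
hub [0.5275 0.2185 0.0998] 0.0028
scA [0.5681 0.2437 0.0676] 0.0014
scB [0.4919 0.1961 0.0682] 0.002
wA [0.5334 0.2289 0.1163] 0.0457
wB [0.5241 0.2144 0.0822] 0.054
t1 [ 0.4649 -0.221  -0.1202] 0.162
t? [ 0.6062 -0.1019  0.0153] 0.0126
t4 [ 0.3907 -0.1553  0.0134] 0.0048
t3 [ 0.4483 -0.3857  0.017 ] 0.0015
t2 [ 0.665  -0.3371  0.0115] 0.0026
scene bracket 949 0.0679 [0.5435 0.2315 0.0682] [array([531.6, 221.3]), array([137.5,  46.9]), np.float64(32.2)]
scene spacer 128 0.0829 [0.5365 0.2268 0.083 ] [array([535.1, 223.6]), array([24.5, 35.8]), np.float64(29.2)]
scene nut 193 0.1022 [0.5305 0.2232 0.1019] [array([529.8, 222.3]), array([21.6, 59.5]), np.float64(12.7)]
scene tray 1229 0.022400428517530102 ((528.4089965820312, -242.1505126953125), (234.8142852783203, 248.10423278808594), 13.777074813842773)
top bracket 1361 0.0689 [0.5284 0.2173 0.069 ] [array([530.6, 219.8]), array([135. ,  46.9]), np.float64(32.6)]
top spacer 129 0.0839 [0.5259 0.2156 0.0838] [array([529.8, 218.4]), array([32.5, 35.5]), np.float64(63.5)]
top nut 197 0.1037 [0.5298 0.2197 0.1033] [array([530.3, 220.2]), array([21.4, 61.2]), np.float64(13.2)]
top tray 2184 0.02402114115191284 ((529.3189086914062, -242.56683349609375), (230.58619689941406, 242.5565948486328), 13.434235572814941)
```

The stack axis agrees between views, at about (0.5305, 0.2205), with heights of 68, 84 and 103 mm as expected. The nut's angle from a minimum-area rectangle can be biased, so I check it from the wing points.

Run:
```python
from h import *
A=np.array([.5305,.2205])
for n in("scene","top"):
    C=cloud(n).reshape(-1,3);r=np.hypot(*(C[:,:2]-A).T)
    Q=C[(r<.045)&(C[:,2]>.092)]
    w=Q[np.hypot(*(Q[:,:2]-A).T)>.017][:,:2]-A
    th=np.degrees(np.angle(np.exp(2j*np.arctan2(w[:,1],w[:,0])).mean()))/2
    u=np.array([np.cos(np.radians(th)),np.sin(np.radians(th))]);s=w@u
    for k in(s>0,s<0): print(n,k.sum(),w[k].mean(0).round(4),abs(s[k]).max().round(4))
    d=w[s>0].mean(0)-w[s<0].mean(0);print(th,np.degrees(np.arctan2(d[1],d[0])),Q[:,2].max())
c=camera_model
for n,a in(("scene",(400,278.4)),("scene",(427.6,290.1)),("top",(182.5,276.9)),("top",(213.1,261.25))): print(n,pt(c(n),None,*a,z=.104).round(4))
```

```text
scene 47 [ 0.0116 -0.0201] 0.0292
scene 62 [-0.0102  0.0233] 0.0329
-63.82440059788789 -63.36809300748327 0.10589375663900158
top 40 [ 0.0103 -0.0224] 0.0311
top 41 [-0.012   0.0205] 0.0314
-62.413544574647894 -62.514727027745394 0.10733753142395697
scene [0.5443 0.2054 0.104 ]
scene [0.5193 0.2502 0.104 ]
top [0.5167 0.2457 0.104 ]
top [0.5405 0.192  0.104 ]
```

```bash
cat >> h.py <<'E'
from scipy.spatial.transform import Rotation as Ro
def plan(x,y,z,yaw,n):
    """print n rows to a downward pose with tool-x at yaw (deg, mod 180)"""
    s=get_state();R=Ro.from_quat(s["eef_rot"]);p=np.array(s["tool_pos"])
    c=[Ro.from_matrix([[np.cos(a),np.sin(a),0],[np.sin(a),-np.cos(a),0],[0,0,-1]]) for a in np.radians([yaw,yaw+180])]
    T=min(c,key=lambda t:(R.inv()*t).magnitude())
    w=(R.inv()*T).as_rotvec()/n;d=(np.array([x,y,z])-p)/n
    print("t",round(float(s["clock"]),2),"F",np.round(s["contact_force"],1),"open",round(float(s["opening"])*88,1),"pos",p.round(4),"dist",(d*n).round(4),"turn",np.degrees(w*n).round(1),"q6,7",np.round(s["q"][5:],2))
    for i in range(n):
        print(np.round(np.r_[R.inv().apply(d)/.8,w/np.pi],4)); R=R*Ro.from_rotvec(w)
E
python3 -c "
from h import *
plan(.5305,.2205,.165,27,8)"
```

```text
t 0.1 F [-1.5  0.1  0.2] open 87.9 pos [0.2222 0.5836 0.238 ] dist [ 0.3083 -0.3631 -0.073 ] turn [ 0.   0.1 42.2] q6,7 [ 0.9  -0.22]
[-0.0359  0.0652  0.0115  0.      0.0001  0.0293]
[-0.0297  0.0682  0.0115  0.      0.0001  0.0293]
[-0.0233  0.0707  0.0115  0.      0.0001  0.0293]
[-0.0168  0.0725  0.0114  0.      0.0001  0.0293]
[-0.01    0.0737  0.0114  0.      0.0001  0.0293]
[-0.0032  0.0744  0.0114  0.      0.0001  0.0293]
[0.0036 0.0743 0.0114 0.     0.0001 0.0293]
[0.0104 0.0737 0.0114 0.     0.0001 0.0293]
```

Emit:
apply_moves(series=[{"x":-0.036,"y":0.065,"z":0.0115,"wz":0.0293},{"x":-0.03,"y":0.068,"z":0.0115,"wz":0.0293},{"x":-0.023,"y":0.071,"z":0.0115,"wz":0.0293},{"x":-0.017,"y":0.0725,"z":0.0115,"wz":0.0293},{"x":-0.01,"y":0.074,"z":0.0115,"wz":0.0293},{"x":-0.003,"y":0.074,"z":0.0115,"wz":0.0293},{"x":0.0036,"y":0.074,"z":0.0115,"wz":0.0293},{"x":0.0104,"y":0.074,"z":0.0115,"wz":0.0293}], force=25)

```text
schema error: expected keys x, y, z, wx, wy, wz, fingers
```

```bash
python3 -c "
from h import *
plan(.5305,.2205,.150,27,4)"
```

```text
t 0.1 F [-1.5  0.1  0.2] open 87.9 pos [0.2222 0.5836 0.238 ] dist [ 0.3083 -0.3631 -0.088 ] turn [ 0.   0.1 42.2] q6,7 [ 0.9  -0.22]
[-7.170e-02  1.304e-01  2.760e-02  1.000e-04  1.000e-04  5.860e-02]
[-4.670e-02  1.413e-01  2.760e-02  1.000e-04  1.000e-04  5.860e-02]
[-2.000e-02  1.475e-01  2.760e-02  1.000e-04  1.000e-04  5.860e-02]
[7.300e-03 1.487e-01 2.750e-02 1.000e-04 1.000e-04 5.860e-02]
```

All keys are needed in each row.

Emit:
apply_moves(series=[{"x":-0.036,"y":0.065,"z":0.0115,"wx":0,"wy":0,"wz":0.0293,"fingers":1},{"x":-0.03,"y":0.068,"z":0.0115,"wx":0,"wy":0,"wz":0.0293,"fingers":1},{"x":-0.023,"y":0.071,"z":0.0115,"wx":0,"wy":0,"wz":0.0293,"fingers":1},{"x":-0.017,"y":0.0725,"z":0.0115,"wx":0,"wy":0,"wz":0.0293,"fingers":1},{"x":-0.01,"y":0.074,"z":0.0115,"wx":0,"wy":0,"wz":0.0293,"fingers":1},{"x":-0.003,"y":0.074,"z":0.0115,"wx":0,"wy":0,"wz":0.0293,"fingers":1},{"x":0.0036,"y":0.074,"z":0.0115,"wx":0,"wy":0,"wz":0.0293,"fingers":1},{"x":0.0104,"y":0.074,"z":0.0115,"wx":0,"wy":0,"wz":0.0293,"fingers":1}], force=25)

```text
clock: 1.1
tool_pos: [0.5317, 0.214, 0.1589]
eef_rot: [0.974, 0.228, -0.002, -0.002]
contact_force: [0.5, 1.9, 0.2]
opening: 1.001
```

```bash
python3 -c "
from h import *
np.set_printoptions(suppress=True)
plan(.5305,.2205,.150,27,4)"; sed -i '1a np.set_printoptions(suppress=True)' h.py
```

```text
t 1.1 F [0.5 1.9 0.2] open 88.1 pos [0.5317 0.214  0.1589] dist [-0.0012  0.0065 -0.0089] turn [-0.3  0.2 -0.7] q6,7 [ 0.62 -0.05]
[ 0.0006 -0.002   0.0028 -0.0004  0.0002 -0.0009]
[ 0.0006 -0.002   0.0028 -0.0004  0.0002 -0.0009]
[ 0.0006 -0.002   0.0028 -0.0004  0.0002 -0.0009]
[ 0.0006 -0.002   0.0028 -0.0004  0.0002 -0.0009]
```

Emit:
apply_moves(series=[{"x":0.001,"y":-0.005,"z":0.0028,"wx":-0.001,"wy":0.0005,"wz":-0.003,"fingers":0.2},{"x":0.0005,"y":-0.003,"z":0.006,"wx":0,"wy":0,"wz":0,"fingers":0.2},{"x":0,"y":0,"z":0.02,"wx":0,"wy":0,"wz":0,"fingers":0.2},{"x":0,"y":0,"z":0.02,"wx":0,"wy":0,"wz":0,"fingers":0.2},{"x":0,"y":0,"z":0.0,"wx":0,"wy":0,"wz":0,"fingers":0.2}])

```text
clock: 1.72
tool_pos: [0.5296, 0.2176, 0.1154]
eef_rot: [0.973, 0.231, -0.002, 0.001]
contact_force: [-0.1, -0.2, 0.0]
opening: 0.601
```

Run:
```python
from h import *
ps,ds=snapshot("scene");pt_,dt=snapshot("top")
a=cv2.resize(ps[230:350,335:475],(700,600),interpolation=cv2.INTER_CUBIC)
cv2.imwrite("pics/close1.png",a[:,:,::-1])
plan(.5305,.2205,.088,27,2)
```

```text
t 1.82 F [ 0.6  1.4 -0.3] open 52.4 pos [0.5307 0.2177 0.1167] dist [-0.0002  0.0028 -0.0287] turn [ 0.   0.1 -0.4] q6,7 [ 0.53 -0.07]
[ 0.0007 -0.0016  0.0179  0.      0.0004 -0.001 ]
[ 0.0007 -0.0016  0.0179  0.      0.0004 -0.001 ]
```

View pics/close1.png

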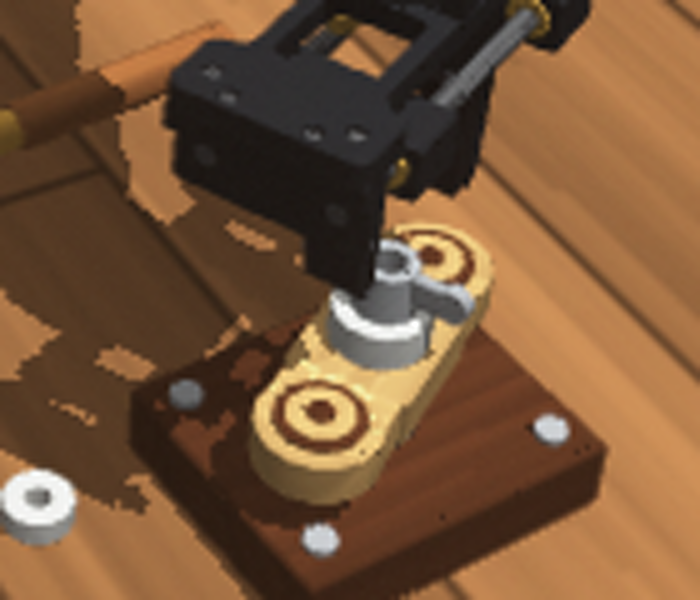

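The picture shows the jaws straddling the hub at crop (390,262) across its own y, with the wing at (445,300) clear. I descend and grip.

Emit:
apply_moves(series=[{"x":0.0007,"y":-0.003,"z":0.018,"wx":0,"wy":0,"wz":-0.001,"fingers":0.2},{"x":0,"y":-0.001,"z":0.016,"wx":0,"wy":0,"wz":0,"fingers":0.2},{"x":0,"y":0,"z":0.0,"wx":0,"wy":0,"wz":0,"fingers":0.2}])

```text
clock: 2.2
tool_pos: [0.5299, 0.2215, 0.0882]
eef_rot: [0.973, 0.232, -0.001, 0.0]
contact_force: [-0.1, -0.5, -0.1]
opening: 0.6
```

```bash
python3 -c "
from h import *
plan(.5305,.2205,.088,27,1)"
```

```text
t 2.2 F [-0.1 -0.5 -0.1] open 52.8 pos [0.5299 0.2215 0.0882] dist [ 0.0006 -0.001  -0.0002] turn [ 0.   0.1 -0.1] q6,7 [ 0.47 -0.07]
[ 0.0001  0.0014  0.0002  0.      0.0004 -0.0008]
```

Emit:
apply_moves(series=[{"x":0,"y":0,"z":0,"wx":0,"wy":0,"wz":0,"fingers":-1},{"x":0,"y":0,"z":0,"wx":0,"wy":0,"wz":0,"fingers":-1},{"x":0,"y":0,"z":0,"wx":0,"wy":0,"wz":0,"fingers":-1},{"x":0,"y":0,"z":0,"wx":0,"wy":0,"wz":0,"fingers":-1}], force=25)

```text
clock: 2.7
tool_pos: [0.5306, 0.2214, 0.0888]
eef_rot: [0.973, 0.232, 0.0, 0.0]
contact_force: [-0.1, -0.2, -0.2]
opening: 0.244
```

```bash
python3 -c "
from h import *
plan(.5305,.2205,.138,27,5)"
```

```text
t 2.7 F [-0.1 -0.2 -0.2] open 21.5 pos [0.5306 0.2214 0.0888] dist [-0.0001 -0.0009  0.0492] turn [ 0.  -0.  -0.2] q6,7 [ 0.47 -0.07]
[-0.0001  0.0002 -0.0123  0.     -0.     -0.0002]
[-0.0001  0.0002 -0.0123  0.     -0.     -0.0002]
[-0.0001  0.0002 -0.0123  0.     -0.     -0.0002]
[-0.0001  0.0002 -0.0123  0.     -0.     -0.0002]
[-0.0001  0.0002 -0.0123  0.     -0.     -0.0002]
```

Emit:
apply_moves(series=[{"x":0,"y":0,"z":-0.01,"wx":0,"wy":0,"wz":0,"fingers":-1},{"x":0,"y":0,"z":-0.015,"wx":0,"wy":0,"wz":0,"fingers":-1},{"x":0,"y":0,"z":-0.03,"wx":0,"wy":0,"wz":0,"fingers":-1},{"x":0,"y":0,"z":-0.05,"wx":0,"wy":0,"wz":0,"fingers":-1}])

```text
clock: 3.2
tool_pos: [0.529, 0.2207, 0.1747]
eef_rot: [0.973, 0.232, -0.002, 0.001]
contact_force: [0.3, 1.2, -0.3]
opening: 0.251
```

Run:
```python
from h import *
t=np.radians(13.5);X=np.array([np.cos(t),np.sin(t)]);Y=np.array([-X[1],X[0]]);O=np.array([.529,-.2425])
for n,a in dict(nut=(-45,68),spacer=(45,68),bracket=(0,-48)).items(): print(n,(O+(a[0]*X+a[1]*Y)/1000).round(4))
g=O+(-45*X+68*Y)/1000
plan(*g,.17,13.5,8)
ps,ds=snapshot("scene");pp,dt=snapshot("top")
im=np.hstack([cv2.resize(ps[200:350,315:475],(400,375)),cv2.resize(pp[180:330,120:280],(400,375))])
cv2.imwrite("pics/lift1.png",im[:,:,::-1])
```

```text
nut [ 0.4694 -0.1869]
spacer [ 0.5569 -0.1659]
bracket [ 0.5402 -0.2892]
t 3.2 F [ 0.3  1.2 -0.3] open 22.1 pos [0.529  0.2207 0.1747] dist [-0.0596 -0.4076 -0.0047] turn [ 0.1  0.3 13.3] q6,7 [ 0.65 -0.06]
[-0.0371  0.0526  0.0009  0.      0.0002  0.0093]
[-0.0355  0.0537  0.0009  0.      0.0002  0.0093]
[-0.0339  0.0547  0.0009  0.      0.0002  0.0093]
[-0.0323  0.0556  0.0008  0.      0.0002  0.0093]
[-0.0307  0.0566  0.0008  0.      0.0002  0.0093]
[-0.029   0.0574  0.0008  0.      0.0002  0.0093]
[-0.0274  0.0583  0.0008  0.      0.0002  0.0093]
[-0.0256  0.059   0.0007  0.      0.0002  0.0093]
```

View pics/lift1.png

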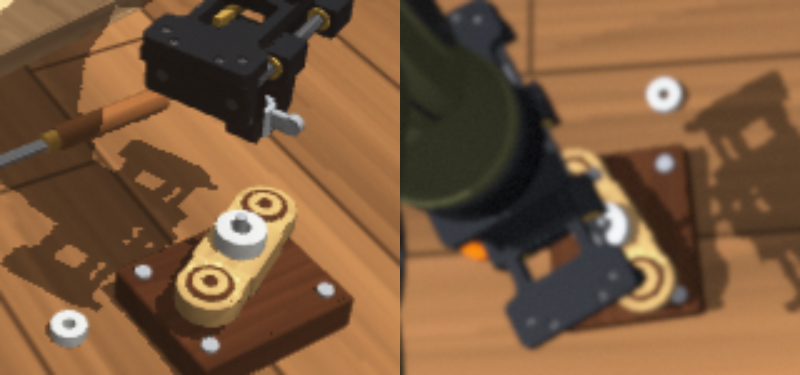

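The nut is held at left crop (285,120). The spacer at (240,233) and the bracket are still in place. I travel to the tray.

Emit:
apply_moves(series=[{"x":-0.037,"y":0.0526,"z":0.001,"wx":0,"wy":0,"wz":0.0093,"fingers":-1},{"x":-0.0355,"y":0.0537,"z":0.001,"wx":0,"wy":0,"wz":0.0093,"fingers":-1},{"x":-0.034,"y":0.0547,"z":0.001,"wx":0,"wy":0,"wz":0.0093,"fingers":-1},{"x":-0.0323,"y":0.0556,"z":0.001,"wx":0,"wy":0,"wz":0.0093,"fingers":-1},{"x":-0.0307,"y":0.0566,"z":0.001,"wx":0,"wy":0,"wz":0.0093,"fingers":-1},{"x":-0.029,"y":0.0574,"z":0.001,"wx":0,"wy":0,"wz":0.0093,"fingers":-1},{"x":-0.0274,"y":0.0583,"z":0.001,"wx":0,"wy":0,"wz":0.0093,"fingers":-1},{"x":-0.0256,"y":0.059,"z":0.001,"wx":0,"wy":0,"wz":0.0093,"fingers":-1}])

```text
clock: 4.3
tool_pos: [0.4727, -0.1909, 0.1706]
eef_rot: [0.993, 0.119, 0.006, -0.003]
contact_force: [1.0, -0.5, -0.3]
opening: 0.246
```

```bash
python3 -c "
from h import *
plan(.4694,-.1869,.05,13.5,4)"
```

```text
t 4.3 F [ 1.  -0.5 -0.3] open 21.6 pos [ 0.4727 -0.1909  0.1706] dist [-0.0033  0.004  -0.1206] turn [-0.2 -0.8  0.1] q6,7 [0.51 0.43]
[-0.0012 -0.0013  0.0377 -0.0003 -0.0011  0.0002]
[-0.0011 -0.0013  0.0377 -0.0003 -0.0011  0.0002]
[-0.001  -0.0014  0.0377 -0.0003 -0.0011  0.0002]
[-0.0008 -0.0014  0.0377 -0.0003 -0.0011  0.0002]
```

Emit:
apply_moves(series=[{"x":-0.002,"y":-0.003,"z":0.035,"wx":-0.001,"wy":-0.003,"wz":0,"fingers":-1},{"x":-0.001,"y":-0.002,"z":0.04,"wx":0,"wy":-0.001,"wz":0,"fingers":-1},{"x":-0.001,"y":-0.001,"z":0.04,"wx":0,"wy":0,"wz":0,"fingers":-1},{"x":0,"y":0,"z":0.035,"wx":0,"wy":0,"wz":0,"fingers":-1},{"x":0,"y":0,"z":0,"wx":0,"wy":0,"wz":0,"fingers":-1}])

```text
clock: 4.92
tool_pos: [0.4678, -0.1951, 0.0482]
eef_rot: [0.994, 0.112, 0.001, 0.002]
contact_force: [0.2, 1.2, -0.5]
opening: 0.25
```

```bash
python3 -c "
from h import *
plan(.4694,-.1869,.012,13.5,3)"
```

```text
t 4.92 F [ 0.2  1.2 -0.5] open 22.0 pos [ 0.4678 -0.1951  0.0482] dist [ 0.0016  0.0082 -0.0362] turn [ 0.2 -0.1 -0.7] q6,7 [0.22 0.39]
[ 0.0014 -0.0032  0.0151  0.0004 -0.0002 -0.0012]
[ 0.0014 -0.0032  0.0151  0.0004 -0.0002 -0.0012]
[ 0.0014 -0.0032  0.0151  0.0004 -0.0002 -0.0012]
```

Emit:
apply_moves(series=[{"x":0.002,"y":-0.007,"z":0.01,"wx":0,"wy":0,"wz":-0.003,"fingers":-1},{"x":0.002,"y":-0.004,"z":0.015,"wx":0,"wy":0,"wz":0,"fingers":-1},{"x":0,"y":-0.002,"z":0.01,"wx":0,"wy":0,"wz":0,"fingers":-1},{"x":0,"y":0,"z":0,"wx":0,"wy":0,"wz":0,"fingers":-1}])

```text
clock: 5.42
tool_pos: [0.4705, -0.1835, 0.0208]
eef_rot: [0.993, 0.117, 0.003, 0.002]
contact_force: [0.5, 0.7, 0.0]
opening: 0.244
```

```bash
python3 -c "
from h import *
plan(.4694,-.1869,.0115,13.5,2)"
```

```text
t 5.42 F [0.5 0.7 0. ] open 21.5 pos [ 0.4705 -0.1835  0.0208] dist [-0.0011 -0.0034 -0.0093] turn [ 0.3 -0.3 -0. ] q6,7 [0.15 0.37]
[-0.0012  0.0019  0.0058  0.0009 -0.0009 -0.0001]
[-0.0012  0.0019  0.0058  0.0009 -0.0009 -0.0001]
```

Emit:
apply_moves(series=[{"x":-0.001,"y":0.002,"z":0.005,"wx":0.0009,"wy":-0.0009,"wz":0,"fingers":-1},{"x":-0.001,"y":0.001,"z":0.005,"wx":0.0005,"wy":-0.0005,"wz":0,"fingers":-1},{"x":0,"y":0,"z":0.002,"wx":0,"wy":0,"wz":0,"fingers":-1}])

```text
clock: 5.8
tool_pos: [0.4699, -0.1871, 0.0111]
eef_rot: [0.993, 0.117, 0.001, 0.001]
contact_force: [-0.1, 0.2, -0.4]
opening: 0.24
```

```bash
python3 -c "
from h import *
plan(.4694,-.1869,.0115,13.5,1)"
```

```text
t 5.8 F [-0.1  0.2 -0.4] open 21.1 pos [ 0.4699 -0.1871  0.0111] dist [-0.0005  0.0002  0.0004] turn [ 0.1 -0.1 -0.1] q6,7 [0.14 0.38]
[-0.0005 -0.0004 -0.0005  0.0006 -0.0006 -0.0004]
```

Emit:
apply_moves(series=[{"x":0,"y":0,"z":0.001,"wx":0,"wy":0,"wz":0,"fingers":-1},{"x":0,"y":0,"z":0,"wx":0,"wy":0,"wz":0,"fingers":-0.1},{"x":0,"y":0,"z":0,"wx":0,"wy":0,"wz":0,"fingers":-0.1},{"x":0,"y":0,"z":0,"wx":0,"wy":0,"wz":0,"fingers":-0.1},{"x":0,"y":0,"z":-0.02,"wx":0,"wy":0,"wz":0,"fingers":-0.1},{"x":0,"y":0,"z":-0.04,"wx":0,"wy":0,"wz":0,"fingers":-0.1},{"x":0,"y":0,"z":-0.07,"wx":0,"wy":0,"wz":0,"fingers":-0.1},{"x":0,"y":0,"z":-0.07,"wx":0,"wy":0,"wz":0,"fingers":0.3}])

```text
clock: 6.8
tool_pos: [0.4674, -0.1862, 0.1742]
eef_rot: [0.993, 0.117, -0.002, -0.0]
contact_force: [1.2, -0.9, -1.3]
opening: 0.538
```

Run:
```python
from h import *
plan(.5305,.2205,.15,27,8)
```

```text
t 6.8 F [ 1.2 -0.9 -1.3] open 47.3 pos [ 0.4674 -0.1862  0.1742] dist [ 0.0631  0.4067 -0.0242] turn [ -0.1   0.2 -13.6] q6,7 [0.52 0.41]
[ 0.0244 -0.0595  0.0038 -0.0001  0.0001 -0.0094]
[ 0.0261 -0.0588  0.0038 -0.0001  0.0001 -0.0094]
[ 0.0279 -0.058   0.0038 -0.0001  0.0001 -0.0094]
[ 0.0296 -0.0571  0.0038 -0.0001  0.0001 -0.0094]
[ 0.0312 -0.0562  0.0038 -0.0001  0.0001 -0.0094]
[ 0.0329 -0.0553  0.0038 -0.0001  0.0001 -0.0094]
[ 0.0345 -0.0543  0.0038 -0.0001  0.0001 -0.0094]
[ 0.0361 -0.0532  0.0038 -0.0001  0.0001 -0.0094]
```

Emit:
apply_moves(series=[{"x":0.0244,"y":-0.0595,"z":0.003,"wx":0,"wy":0,"wz":-0.0094,"fingers":0.3},{"x":0.026,"y":-0.0588,"z":0.003,"wx":0,"wy":0,"wz":-0.0094,"fingers":0.3},{"x":0.028,"y":-0.058,"z":0.003,"wx":0,"wy":0,"wz":-0.0094,"fingers":0.3},{"x":0.0296,"y":-0.0571,"z":0.003,"wx":0,"wy":0,"wz":-0.0094,"fingers":0.3},{"x":0.0312,"y":-0.0562,"z":0.003,"wx":0,"wy":0,"wz":-0.0094,"fingers":0.3},{"x":0.033,"y":-0.0553,"z":0.003,"wx":0,"wy":0,"wz":-0.0094,"fingers":0.3},{"x":0.0345,"y":-0.0543,"z":0.003,"wx":0,"wy":0,"wz":-0.0094,"fingers":0.3},{"x":0.036,"y":-0.0532,"z":0.003,"wx":0,"wy":0,"wz":-0.0094,"fingers":0.3}])

```text
clock: 7.8
tool_pos: [0.5371, 0.2243, 0.1679]
eef_rot: [0.973, 0.23, 0.007, 0.005]
contact_force: [0.4, -0.8, -0.9]
opening: 0.65
```

Run:
```python
from h import *
ps,ds=snapshot("scene");pp,dt=snapshot("top")
im=np.hstack([cv2.resize(ps[200:350,315:475],(400,375)),cv2.resize(pp[170:350,355:547],(400,375))])
cv2.imwrite("pics/nutin.png",im[:,:,::-1])
for n,d in(("scene",ds),("top",dt)):
    C=cloud(n,d).reshape(-1,3);R=(abs(C[:,0]-.47)<.05)&(abs(C[:,1]+.187)<.04)&(C[:,2]>.012)&(C[:,2]<.06)
    Q=C[R];print(n,len(Q),Q.mean(0),Q[:,2].max())
    Q=C[(np.hypot(C[:,0]-.5305,C[:,1]-.2205)<.025)&(C[:,2]>.078)&(C[:,2]<.087)];print("spacer",len(Q),cv2.minEnclosingCircle(Q[:,:2].astype(np.float32)*1000) if len(Q) else 0)
plan(.5305,.2205,.072,27,4)
```

```text
scene 187 [ 0.47861229 -0.19352501  0.02058066] 0.028175852761726294
spacer 244 ((529.7095947265625, 220.62843322753906), 19.008684158325195)
top 230 [ 0.47447137 -0.19145928  0.02365425] 0.030698636374693056
spacer 159 ((531.2294921875, 217.87252807617188), 17.833965301513672)
t 7.9 F [-0.1  0.2 -0.6] open 57.2 pos [0.5367 0.2316 0.1677] dist [-0.0062 -0.0111 -0.0957] turn [ 0.4 -0.9  0.1] q6,7 [ 0.63 -0.08]
[-0.0038  0.002   0.0299  0.0005 -0.0013  0.0002]
[-0.0037  0.0021  0.0299  0.0005 -0.0013  0.0002]
[-0.0035  0.0021  0.0299  0.0005 -0.0013  0.0002]
[-0.0034  0.0022  0.0299  0.0005 -0.0013  0.0002]
```

View pics/nutin.png

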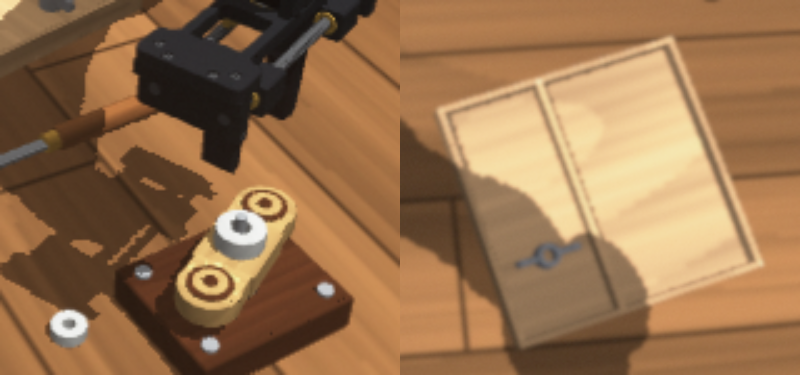

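The nut stands upright in the narrow bay at right crop (548,255), and the spacer is still on the stud at left crop (240,233). I descend on the spacer.

Emit:
apply_moves(series=[{"x":-0.009,"y":0.006,"z":0.02,"wx":0.0015,"wy":-0.004,"wz":0,"fingers":0.3},{"x":-0.004,"y":0.002,"z":0.03,"wx":0,"wy":-0.001,"wz":0,"fingers":0.3},{"x":-0.001,"y":0,"z":0.02,"wx":0,"wy":0,"wz":0,"fingers":0.3},{"x":0,"y":0,"z":0,"wx":0,"wy":0,"wz":0,"fingers":0.3}])

```text
clock: 8.4
tool_pos: [0.5283, 0.2139, 0.11]
eef_rot: [0.973, 0.232, -0.002, 0.003]
contact_force: [0.8, 0.5, 0.1]
opening: 0.653
```

```bash
python3 -c "
from h import *
plan(.5305,.2205,.072,27,3)"
```

```text
t 8.4 F [0.8 0.5 0.1] open 57.5 pos [0.5283 0.2139 0.11  ] dist [ 0.0022  0.0066 -0.038 ] turn [ 0.2  0.3 -0.2] q6,7 [ 0.51 -0.07]
[ 0.0021 -0.0021  0.0158  0.0004  0.0005 -0.0003]
[ 0.0021 -0.0021  0.0158  0.0004  0.0005 -0.0003]
[ 0.0021 -0.002   0.0158  0.0004  0.0005 -0.0003]
```

Emit:
apply_moves(series=[{"x":0.004,"y":-0.004,"z":0.006,"wx":0.0005,"wy":0.001,"wz":0,"fingers":0.3},{"x":0.001,"y":-0.001,"z":0.006,"wx":0,"wy":0,"wz":0,"fingers":0.3},{"x":0,"y":0,"z":0,"wx":0,"wy":0,"wz":0,"fingers":0.3}])

```text
clock: 8.78
tool_pos: [0.5312, 0.2191, 0.1008]
eef_rot: [0.973, 0.231, 0.001, 0.001]
contact_force: [0.1, 0.1, -0.6]
opening: 0.651
```

```bash
python3 -c "
from h import *
plan(.5305,.2205,.072,27,3)"
```

```text
t 8.78 F [ 0.1  0.1 -0.6] open 57.3 pos [0.5312 0.2191 0.1008] dist [-0.0007  0.0014 -0.0288] turn [ 0.2 -0.  -0.3] q6,7 [ 0.49 -0.07]
[-0.     -0.0007  0.012   0.0003 -0.0001 -0.0005]
[-0.     -0.0007  0.012   0.0003 -0.0001 -0.0005]
[ 0.     -0.0006  0.012   0.0003 -0.0001 -0.0005]
```

Emit:
apply_moves(series=[{"x":0,"y":-0.001,"z":0.013,"wx":0,"wy":0,"wz":0,"fingers":0.3},{"x":0,"y":-0.001,"z":0.012,"wx":0,"wy":0,"wz":0,"fingers":0.3},{"x":0,"y":0,"z":0.007,"wx":0,"wy":0,"wz":0,"fingers":0.3},{"x":0,"y":0,"z":0.0,"wx":0,"wy":0,"wz":0,"fingers":0.3}])

```text
clock: 9.28
tool_pos: [0.5304, 0.2209, 0.0735]
eef_rot: [0.973, 0.231, 0.001, 0.001]
contact_force: [0.6, 0.1, -0.1]
opening: 0.653
```

```bash
python3 -c "
from h import *
plan(.5305,.2205,.072,27,1)"
```

```text
t 9.28 F [ 0.6  0.1 -0.1] open 57.5 pos [0.5304 0.2209 0.0735] dist [ 0.0001 -0.0004 -0.0015] turn [ 0.2 -0.1 -0.2] q6,7 [ 0.43 -0.08]
[-0.0002  0.0005  0.0018  0.0008 -0.0003 -0.0013]
```

Emit:
apply_moves(series=[{"x":0,"y":0,"z":0.0018,"wx":0,"wy":0,"wz":0,"fingers":0.3},{"x":0,"y":0,"z":0,"wx":0,"wy":0,"wz":0,"fingers":-1},{"x":0,"y":0,"z":0,"wx":0,"wy":0,"wz":0,"fingers":-1},{"x":0,"y":0,"z":0,"wx":0,"wy":0,"wz":0,"fingers":-1},{"x":0,"y":0,"z":0,"wx":0,"wy":0,"wz":0,"fingers":-1}], force=25)

```text
clock: 9.9
tool_pos: [0.5308, 0.221, 0.0725]
eef_rot: [0.973, 0.231, 0.001, 0.001]
contact_force: [0.7, -0.8, -0.9]
opening: 0.399
```

```bash
python3 -c "
from h import *
plan(.5305,.2205,.072,27,1)"
```

```text
t 9.9 F [ 0.7 -0.8 -0.9] open 35.1 pos [0.5308 0.221  0.0725] dist [-0.0003 -0.0005 -0.0005] turn [ 0.2 -0.1 -0.2] q6,7 [ 0.43 -0.08]
[-0.0007  0.0004  0.0006  0.0009 -0.0006 -0.0013]
```

Emit:
apply_moves(series=[{"x":0,"y":0,"z":-0.01,"wx":0,"wy":0,"wz":0,"fingers":-1},{"x":0,"y":0,"z":-0.012,"wx":0,"wy":0,"wz":0,"fingers":-1},{"x":0,"y":0,"z":-0.015,"wx":0,"wy":0,"wz":0,"fingers":-1},{"x":0,"y":0,"z":-0.03,"wx":0,"wy":0,"wz":0,"fingers":-1},{"x":0,"y":0,"z":-0.05,"wx":0,"wy":0,"wz":0,"fingers":-1},{"x":0,"y":0,"z":-0.02,"wx":0,"wy":0,"wz":0,"fingers":-1}])

```text
clock: 10.65
tool_pos: [0.5302, 0.221, 0.1879]
eef_rot: [0.973, 0.231, 0.001, 0.001]
contact_force: [-0.5, -1.2, -0.9]
opening: 0.399
```

Run:
```python
from h import *
ps,ds=snapshot("scene");pp,dt=snapshot("top")
im=np.hstack([cv2.resize(ps[180:350,315:475],(400,425)),cv2.resize(pp[180:350,120:280],(400,425))])
cv2.imwrite("pics/lift2.png",im[:,:,::-1])
C=cloud("scene",ds).reshape(-1,3);R=C[(np.hypot(C[:,0]-.5305,C[:,1]-.2205)<.085)&(C[:,2]>.062)&(C[:,2]<.075)]
print(cv2.minAreaRect(R[:,:2].astype(np.float32)*1000))
plan(.5569,-.1659,.17,13.5,8)
```

```text
((530.7606201171875, 220.28128051757812), (137.0211944580078, 47.794349670410156), 32.02082061767578)
t 10.75 F [ 0.4  0.1 -0.7] open 34.9 pos [0.5304 0.2211 0.1876] dist [ 0.0265 -0.387  -0.0176] turn [ 0.1 -0.2 13.3] q6,7 [ 0.68 -0.06]
[-0.0235  0.0558  0.0028  0.0001 -0.0001  0.0092]
[-0.0219  0.0565  0.0028  0.0001 -0.0001  0.0092]
[-0.0203  0.0571  0.0028  0.0001 -0.0001  0.0092]
[-0.0186  0.0577  0.0028  0.0001 -0.0001  0.0092]
[-0.0169  0.0582  0.0028  0.0001 -0.0001  0.0092]
[-0.0152  0.0587  0.0028  0.0001 -0.0001  0.0092]
[-0.0135  0.0591  0.0028  0.0001 -0.0001  0.0092]
[-0.0118  0.0594  0.0028  0.0001 -0.0001  0.0092]
```

View pics/lift2.png

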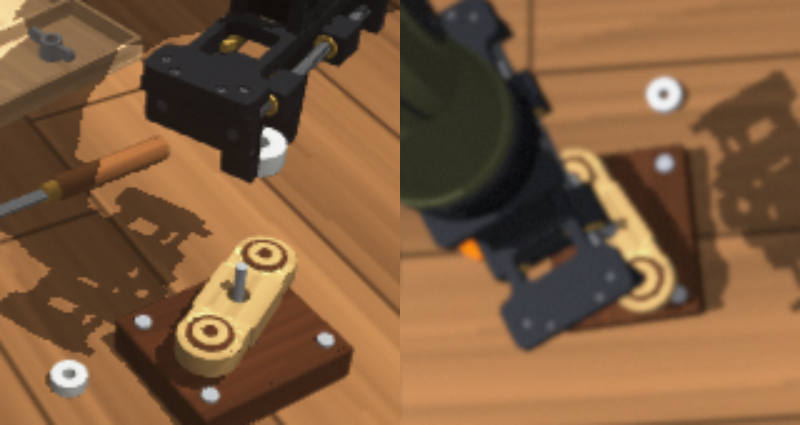

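The spacer is held at left crop (270,152), and the bracket stays on the stud at (237,290). On to the tray.

Emit:
apply_moves(series=[{"x":-0.0235,"y":0.0558,"z":0.003,"wx":0,"wy":0,"wz":0.0092,"fingers":-1},{"x":-0.022,"y":0.0565,"z":0.003,"wx":0,"wy":0,"wz":0.0092,"fingers":-1},{"x":-0.0203,"y":0.0571,"z":0.003,"wx":0,"wy":0,"wz":0.0092,"fingers":-1},{"x":-0.0186,"y":0.0577,"z":0.003,"wx":0,"wy":0,"wz":0.0092,"fingers":-1},{"x":-0.017,"y":0.0582,"z":0.003,"wx":0,"wy":0,"wz":0.0092,"fingers":-1},{"x":-0.0152,"y":0.0587,"z":0.003,"wx":0,"wy":0,"wz":0.0092,"fingers":-1},{"x":-0.0135,"y":0.0591,"z":0.003,"wx":0,"wy":0,"wz":0.0092,"fingers":-1},{"x":-0.012,"y":0.0594,"z":0.003,"wx":0,"wy":0,"wz":0.0092,"fingers":-1}])

```text
clock: 11.75
tool_pos: [0.5557, -0.1706, 0.1638]
eef_rot: [0.993, 0.12, -0.0, -0.002]
contact_force: [0.1, -0.0, -0.9]
opening: 0.395
```

Emit:
apply_moves(series=[{"x":0,"y":0,"z":0,"wx":0,"wy":0,"wz":0,"fingers":-1}])

```text
clock: 11.88
tool_pos: [0.5543, -0.1766, 0.1629]
eef_rot: [0.993, 0.116, -0.001, -0.0]
contact_force: [0.2, 0.5, -0.5]
opening: 0.398
```

```bash
python3 -c "
from h import *
plan(.5569,-.1659,.06,13.5,4)"
```

```text
t 11.88 F [ 0.2  0.5 -0.5] open 35.0 pos [ 0.5543 -0.1766  0.1629] dist [ 0.0026  0.0107 -0.1029] turn [-0.1  0.1 -0.2] q6,7 [0.64 0.39]
[ 0.0016 -0.003   0.0322 -0.0001  0.0002 -0.0003]
[ 0.0016 -0.003   0.0322 -0.0001  0.0002 -0.0003]
[ 0.0016 -0.003   0.0322 -0.0001  0.0002 -0.0003]
[ 0.0016 -0.003   0.0322 -0.0001  0.0002 -0.0003]
```

Emit:
apply_moves(series=[{"x":0.004,"y":-0.008,"z":0.03,"wx":0,"wy":0,"wz":0,"fingers":-1},{"x":0.002,"y":-0.004,"z":0.035,"wx":0,"wy":0,"wz":0,"fingers":-1},{"x":0.001,"y":-0.002,"z":0.035,"wx":0,"wy":0,"wz":0,"fingers":-1},{"x":0,"y":0,"z":0.025,"wx":0,"wy":0,"wz":0,"fingers":-1},{"x":0,"y":0,"z":0,"wx":0,"wy":0,"wz":0,"fingers":-1},{"x":0,"y":0,"z":0,"wx":0,"wy":0,"wz":0,"fingers":-1}])

```text
clock: 12.62
tool_pos: [0.5562, -0.1572, 0.0589]
eef_rot: [0.993, 0.118, -0.002, -0.003]
contact_force: [-0.1, -0.1, -0.2]
opening: 0.396
```

```bash
python3 -c "
from h import *
plan(.5569,-.1659,.014,13.5,4)"
```

```text
t 12.62 F [-0.1 -0.1 -0.2] open 34.9 pos [ 0.5562 -0.1572  0.0589] dist [ 0.0007 -0.0087 -0.0449] turn [-0.4  0.2  0.1] q6,7 [0.43 0.35]
[-0.0004  0.0028  0.014  -0.0005  0.0003  0.0001]
[-0.0004  0.0028  0.014  -0.0005  0.0003  0.0001]
[-0.0004  0.0027  0.014  -0.0005  0.0003  0.0001]
[-0.0004  0.0027  0.014  -0.0005  0.0003  0.0001]
```

Emit:
apply_moves(series=[{"x":0,"y":0.007,"z":0.01,"wx":-0.002,"wy":0.001,"wz":0,"fingers":-1},{"x":0,"y":0.002,"z":0.015,"wx":0,"wy":0,"wz":0,"fingers":-1},{"x":0,"y":0,"z":0.015,"wx":0,"wy":0,"wz":0,"fingers":-1},{"x":0,"y":0,"z":0.01,"wx":0,"wy":0,"wz":0,"fingers":-1},{"x":0,"y":0,"z":0,"wx":0,"wy":0,"wz":0,"fingers":-1}])

```text
clock: 13.25
tool_pos: [0.559, -0.1649, 0.0175]
eef_rot: [0.993, 0.118, 0.001, 0.0]
contact_force: [0.9, -0.2, 0.0]
opening: 0.398
```

```bash
python3 -c "
from h import *
plan(.5569,-.1659,.0115,13.5,1)"
```

```text
t 13.25 F [ 0.9 -0.2  0. ] open 35.0 pos [ 0.559  -0.1649  0.0175] dist [-0.0021 -0.001  -0.006 ] turn [ 0.1 -0.1  0.1] q6,7 [0.35 0.35]
[-0.0028  0.0006  0.0075  0.0003 -0.0007  0.0005]
```

Emit:
apply_moves(series=[{"x":-0.002,"y":0,"z":0.005,"wx":0,"wy":0,"wz":0,"fingers":-1},{"x":0,"y":0,"z":0.003,"wx":0,"wy":0,"wz":0,"fingers":-1},{"x":0,"y":0,"z":0,"wx":0,"wy":0,"wz":0,"fingers":-1}])

```text
clock: 13.62
tool_pos: [0.5576, -0.1653, 0.011]
eef_rot: [0.993, 0.118, 0.002, 0.0]
contact_force: [0.6, -0.1, -0.9]
opening: 0.395
```

```bash
python3 -c "
from h import *
plan(.5569,-.1659,.0107,13.5,1)"
```

```text
t 13.62 F [ 0.6 -0.1 -0.9] open 34.7 pos [ 0.5576 -0.1653  0.011 ] dist [-0.0007 -0.0006 -0.0003] turn [ 0.1 -0.2  0.1] q6,7 [0.33 0.35]
[-0.001   0.0005  0.0003  0.0004 -0.0009  0.0005]
```

Emit:
apply_moves(series=[{"x":0,"y":0,"z":0.0005,"wx":0,"wy":0,"wz":0,"fingers":0.15},{"x":0,"y":0,"z":0,"wx":0,"wy":0,"wz":0,"fingers":0.15},{"x":0,"y":0,"z":0,"wx":0,"wy":0,"wz":0,"fingers":0.15},{"x":0,"y":0,"z":-0.02,"wx":0,"wy":0,"wz":0,"fingers":0.15},{"x":0,"y":0,"z":-0.04,"wx":0,"wy":0,"wz":0,"fingers":0.15},{"x":0,"y":0,"z":-0.07,"wx":0,"wy":0,"wz":0,"fingers":0.15},{"x":0,"y":0,"z":-0.07,"wx":0,"wy":0,"wz":0,"fingers":0.8}])

```text
clock: 14.5
tool_pos: [0.5552, -0.1647, 0.1747]
eef_rot: [0.993, 0.119, -0.001, -0.001]
contact_force: [0.4, 0.2, 0.2]
opening: 0.667
```

```bash
python3 -c "
from h import *
plan(.5305,.2205,.165,-57.7,8)"
```

```text
t 14.5 F [0.4 0.2 0.2] open 58.7 pos [ 0.5552 -0.1647  0.1747] dist [-0.0247  0.3852 -0.0097] turn [ 0.   0.1 71.3] q6,7 [0.66 0.37]
[ 0.0104 -0.0594  0.0016  0.      0.0001  0.0495]
[ 0.0011 -0.0603  0.0016  0.      0.0001  0.0495]
[-0.0083 -0.0597  0.0016  0.      0.0001  0.0495]
[-0.0174 -0.0577  0.0016  0.      0.0001  0.0495]
[-0.0262 -0.0543  0.0016  0.      0.0001  0.0495]
[-0.0343 -0.0496  0.0016  0.      0.0001  0.0495]
[-0.0415 -0.0437  0.0015  0.      0.0001  0.0495]
[-0.0478 -0.0367  0.0015  0.      0.0001  0.0495]
```

Emit:
apply_moves(series=[{"x":0.01,"y":-0.0594,"z":0.0016,"wx":0,"wy":0,"wz":0.0495,"fingers":0.8},{"x":0.001,"y":-0.0603,"z":0.0016,"wx":0,"wy":0,"wz":0.0495,"fingers":0.8},{"x":-0.0083,"y":-0.0597,"z":0.0016,"wx":0,"wy":0,"wz":0.0495,"fingers":0.8},{"x":-0.0174,"y":-0.0577,"z":0.0016,"wx":0,"wy":0,"wz":0.0495,"fingers":0.8},{"x":-0.0262,"y":-0.0543,"z":0.0016,"wx":0,"wy":0,"wz":0.0495,"fingers":0.8},{"x":-0.0343,"y":-0.0496,"z":0.0016,"wx":0,"wy":0,"wz":0.0495,"fingers":0.8},{"x":-0.0415,"y":-0.0437,"z":0.0015,"wx":0,"wy":0,"wz":0.0495,"fingers":0.8},{"x":-0.0478,"y":-0.0367,"z":0.0015,"wx":0,"wy":0,"wz":0.0495,"fingers":0.8}])

```text
clock: 15.5
tool_pos: [0.5435, 0.2264, 0.1796]
eef_rot: [0.863, -0.505, 0.008, -0.007]
contact_force: [0.5, -0.2, 0.2]
opening: 0.9
```

```bash
python3 -c "
from h import *
plan(.5305,.2205,.13,-57.7,3)"
```

```text
t 15.5 F [ 0.5 -0.2  0.2] open 79.2 pos [0.5435 0.2264 0.1796] dist [-0.013  -0.0059 -0.0496] turn [-1.1 -0.4 -3. ] q6,7 [ 0.69 -1.13]
[-0.0007  0.0063  0.0205 -0.0021 -0.0008 -0.0056]
[-0.0007  0.0062  0.0206 -0.0021 -0.0008 -0.0056]
[-0.0008  0.006   0.0206 -0.0021 -0.0008 -0.0056]
```

Emit:
apply_moves(series=[{"x":-0.001,"y":0.014,"z":0.01,"wx":-0.005,"wy":-0.002,"wz":-0.014,"fingers":0.8},{"x":-0.001,"y":0.006,"z":0.025,"wx":-0.001,"wy":0,"wz":-0.003,"fingers":0.8},{"x":0,"y":0.002,"z":0.025,"wx":0,"wy":0,"wz":0,"fingers":0.8},{"x":0,"y":0,"z":0,"wx":0,"wy":0,"wz":0,"fingers":0.8},{"x":0,"y":0,"z":0,"wx":0,"wy":0,"wz":0,"fingers":0.8}])

```text
clock: 16.12
tool_pos: [0.526, 0.2243, 0.1343]
eef_rot: [0.88, -0.476, -0.0, -0.003]
contact_force: [0.0, 0.7, -0.4]
opening: 0.899
```

```bash
python3 -c "
from h import *
plan(.5305,.2205,.0535,-57.7,4)"
```

```text
t 16.12 F [ 0.   0.7 -0.4] open 79.1 pos [0.526  0.2243 0.1343] dist [ 0.0045 -0.0038 -0.0808] turn [-0.3  0.2  0.9] q6,7 [ 0.58 -1.05]
[ 0.0018 -0.0004  0.0253 -0.0004  0.0003  0.0012]
[ 0.0018 -0.0004  0.0253 -0.0004  0.0003  0.0012]
[ 0.0018 -0.0005  0.0253 -0.0004  0.0003  0.0012]
[ 0.0018 -0.0005  0.0253 -0.0004  0.0003  0.0012]
```

Emit:
apply_moves(series=[{"x":0.005,"y":-0.001,"z":0.02,"wx":-0.001,"wy":0.001,"wz":0.004,"fingers":0.8},{"x":0.001,"y":0,"z":0.02,"wx":0,"wy":0,"wz":0.001,"fingers":0.8},{"x":0,"y":0,"z":0.01,"wx":0,"wy":0,"wz":0,"fingers":0.8},{"x":0,"y":0,"z":0,"wx":0,"wy":0,"wz":0,"fingers":0.8}])

```text
clock: 16.62
tool_pos: [0.5305, 0.2201, 0.0926]
eef_rot: [0.875, -0.483, 0.001, -0.002]
contact_force: [-0.8, 0.0, 0.1]
opening: 0.901
```

```bash
python3 -c "
from h import *
plan(.5305,.2205,.0535,-57.7,3)"
```

```text
t 16.62 F [-0.8  0.   0.1] open 79.3 pos [0.5305 0.2201 0.0926] dist [ 0.      0.0004 -0.0391] turn [-0.2 -0.  -0.1] q6,7 [ 0.5  -1.03]
[-0.0001 -0.      0.0163 -0.0004 -0.     -0.0002]
[-0.0001 -0.0001  0.0163 -0.0004 -0.     -0.0002]
[-0.0001 -0.0001  0.0163 -0.0004 -0.     -0.0002]
```

Emit:
apply_moves(series=[{"x":0,"y":0,"z":0.018,"wx":0,"wy":0,"wz":0,"fingers":0.8},{"x":0,"y":0,"z":0.017,"wx":0,"wy":0,"wz":0,"fingers":0.8},{"x":0,"y":0,"z":0.01,"wx":0,"wy":0,"wz":0,"fingers":0.8},{"x":0,"y":0,"z":0,"wx":0,"wy":0,"wz":0,"fingers":0.8}])

```text
clock: 17.12
tool_pos: [0.5305, 0.2204, 0.0538]
eef_rot: [0.875, -0.483, 0.001, -0.001]
contact_force: [-0.3, 0.2, -0.1]
opening: 0.896
```

```bash
python3 -c "
from h import *
plan(.5305,.2205,.0535,-57.7,1)"
```

```text
t 17.12 F [-0.3  0.2 -0.1] open 78.9 pos [0.5305 0.2204 0.0538] dist [ 0.      0.0001 -0.0003] turn [-0.2  0.  -0.1] q6,7 [ 0.42 -1.01]
[-0.0001 -0.0001  0.0004 -0.0011  0.     -0.0005]
```

Emit:
apply_moves(series=[{"x":0,"y":0,"z":0,"wx":0,"wy":0,"wz":0,"fingers":-1},{"x":0,"y":0,"z":0,"wx":0,"wy":0,"wz":0,"fingers":-1},{"x":0,"y":0,"z":0,"wx":0,"wy":0,"wz":0,"fingers":-1},{"x":0,"y":0,"z":0,"wx":0,"wy":0,"wz":0,"fingers":-1},{"x":0,"y":0,"z":0,"wx":0,"wy":0,"wz":0,"fingers":-1}], force=30)

```text
clock: 17.75
tool_pos: [0.5312, 0.2206, 0.0548]
eef_rot: [0.875, -0.483, 0.001, -0.002]
contact_force: [-0.3, 0.6, -0.0]
opening: 0.524
```

```bash
python3 -c "
from h import *
plan(.5305,.2205,.0535,-57.7,1)"
```

```text
t 17.75 F [-0.3  0.6 -0. ] open 46.1 pos [0.5312 0.2206 0.0548] dist [-0.0007 -0.0001 -0.0013] turn [-0.3 -0.  -0.1] q6,7 [ 0.42 -1.01]
[-0.0003  0.0008  0.0016 -0.0017 -0.0001 -0.0005]
```

Emit:
apply_moves(series=[{"x":0,"y":0,"z":-0.01,"wx":0,"wy":0,"wz":0,"fingers":-1},{"x":0,"y":0,"z":-0.015,"wx":0,"wy":0,"wz":0,"fingers":-1},{"x":0,"y":0,"z":-0.02,"wx":0,"wy":0,"wz":0,"fingers":-1},{"x":0,"y":0,"z":-0.025,"wx":0,"wy":0,"wz":0,"fingers":-1},{"x":0,"y":0,"z":-0.04,"wx":0,"wy":0,"wz":0,"fingers":-1},{"x":0,"y":0,"z":-0.03,"wx":0,"wy":0,"wz":0,"fingers":-1}])

```text
clock: 18.5
tool_pos: [0.53, 0.22, 0.1733]
eef_rot: [0.875, -0.483, 0.001, -0.002]
contact_force: [0.2, -0.2, -0.5]
opening: 0.518
```

Run:
```python
from h import *
ps,ds=snapshot("scene");pp,dt=snapshot("top")
im=np.hstack([cv2.resize(ps[170:350,305:475],(400,424)),cv2.resize(pp[170:350,360:530],(400,424))])
cv2.imwrite("pics/lift3.png",im[:,:,::-1])
plan(.5402,-.2892,.17,-76.5,10)
```

```text
t 18.6 F [ 0.9 -0.1 -0.5] open 45.6 pos [0.5316 0.2205 0.1744] dist [ 0.0086 -0.5097 -0.0044] turn [-0.5  0.  18.7] q6,7 [ 0.67 -1.08]
[ 0.0545  0.033   0.0003 -0.0003  0.      0.0104]
[ 0.0555  0.0312  0.0003 -0.0003  0.      0.0104]
[ 0.0565  0.0294  0.0004 -0.0003  0.      0.0104]
[ 0.0575  0.0275  0.0004 -0.0003  0.      0.0104]
[ 0.0583  0.0257  0.0004 -0.0003  0.      0.0104]
[ 0.0591  0.0237  0.0004 -0.0003  0.      0.0104]
[ 0.0599  0.0218  0.0005 -0.0003  0.      0.0104]
[ 0.0606  0.0198  0.0005 -0.0003  0.      0.0104]
[ 0.0612  0.0178  0.0005 -0.0003  0.      0.0104]
[ 0.0617  0.0158  0.0005 -0.0003  0.      0.0104]
```

View pics/lift3.png

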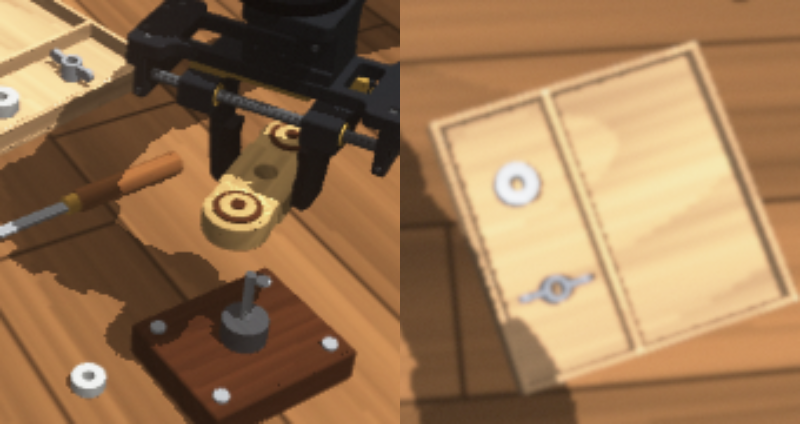

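The bracket is held level, clear of the bare stud, at left crop (240,205). The right crop shows the spacer at (517,184) and the nut at (557,289) side by side in the narrow bay. On to the wide bay.

Emit:
apply_moves(series=[{"x":0.0545,"y":0.033,"z":0,"wx":0,"wy":0,"wz":0.0104,"fingers":-1},{"x":0.0555,"y":0.0312,"z":0,"wx":0,"wy":0,"wz":0.0104,"fingers":-1},{"x":0.0565,"y":0.0294,"z":0,"wx":0,"wy":0,"wz":0.0104,"fingers":-1},{"x":0.0575,"y":0.0275,"z":0,"wx":0,"wy":0,"wz":0.0104,"fingers":-1},{"x":0.0583,"y":0.0257,"z":0,"wx":0,"wy":0,"wz":0.0104,"fingers":-1},{"x":0.0591,"y":0.0237,"z":0,"wx":0,"wy":0,"wz":0.0104,"fingers":-1},{"x":0.06,"y":0.0218,"z":0,"wx":0,"wy":0,"wz":0.0104,"fingers":-1},{"x":0.06,"y":0.0198,"z":0,"wx":0,"wy":0,"wz":0.0104,"fingers":-1}])

```text
clock: 19.6
tool_pos: [0.538, -0.1912, 0.1695]
eef_rot: [0.806, -0.592, -0.0, -0.006]
contact_force: [0.7, 0.1, -1.3]
opening: 0.518
```

```bash
python3 -c "
from h import *
plan(.5402,-.2892,.15,-76.5,3)"
```

```text
t 19.6 F [ 0.7  0.1 -1.3] open 45.5 pos [ 0.538  -0.1912  0.1695] dist [ 0.0022 -0.098  -0.0195] turn [-0.5  0.4  4. ] q6,7 [ 0.65 -0.62]
[ 0.0393  0.0115  0.0078 -0.0009  0.0008  0.0073]
[ 0.0395  0.0105  0.0079 -0.0009  0.0008  0.0073]
[ 0.0397  0.0096  0.008  -0.0009  0.0008  0.0073]
```

Emit:
apply_moves(series=[{"x":0.045,"y":0.012,"z":0.004,"wx":-0.002,"wy":0.002,"wz":0.01,"fingers":-1},{"x":0.037,"y":0.0105,"z":0.005,"wx":0,"wy":0,"wz":0.007,"fingers":-1},{"x":0.022,"y":0.006,"z":0.005,"wx":0,"wy":0,"wz":0.003,"fingers":-1},{"x":0,"y":0,"z":0,"wx":0,"wy":0,"wz":0,"fingers":-1},{"x":0,"y":0,"z":0,"wx":0,"wy":0,"wz":0,"fingers":-1}])

```text
clock: 20.23
tool_pos: [0.5364, -0.2827, 0.156]
eef_rot: [0.785, -0.62, -0.001, -0.0]
contact_force: [0.0, 0.4, -0.7]
opening: 0.515
```

```bash
python3 -c "
from h import *
plan(.5402,-.2892,.05,-76.5,4)"
```

```text
t 20.23 F [ 0.   0.4 -0.7] open 45.3 pos [ 0.5364 -0.2827  0.156 ] dist [ 0.0038 -0.0065 -0.106 ] turn [ 0.   0.1 -0.1] q6,7 [ 0.7  -0.56]
[ 0.0023 -0.0007  0.0331  0.      0.0002 -0.0001]
[ 0.0023 -0.0007  0.0331  0.      0.0002 -0.0001]
[ 0.0023 -0.0007  0.0331  0.      0.0002 -0.0001]
[ 0.0023 -0.0007  0.0331  0.      0.0002 -0.0001]
```

Emit:
apply_moves(series=[{"x":0.006,"y":-0.002,"z":0.025,"wx":0,"wy":0,"wz":0,"fingers":-1},{"x":0.002,"y":-0.001,"z":0.035,"wx":0,"wy":0,"wz":0,"fingers":-1},{"x":0.001,"y":0,"z":0.035,"wx":0,"wy":0,"wz":0,"fingers":-1},{"x":0,"y":0,"z":0.025,"wx":0,"wy":0,"wz":0,"fingers":-1},{"x":0,"y":0,"z":0,"wx":0,"wy":0,"wz":0,"fingers":-1},{"x":0,"y":0,"z":0,"wx":0,"wy":0,"wz":0,"fingers":-1}])

```text
clock: 20.98
tool_pos: [0.5428, -0.2812, 0.0528]
eef_rot: [0.788, -0.616, -0.003, -0.002]
contact_force: [0.6, 0.4, -0.7]
opening: 0.517
```

```bash
python3 -c "
from h import *
plan(.5402,-.2892,.012,-76.5,3)"
```

```text
t 20.98 F [ 0.6  0.4 -0.7] open 45.5 pos [ 0.5428 -0.2812  0.0528] dist [-0.0026 -0.008  -0.0408] turn [0.  0.5 0.5] q6,7 [ 0.52 -0.51]
[0.0031 0.0019 0.017  0.     0.0008 0.0009]
[0.0031 0.0018 0.017  0.     0.0008 0.0009]
[0.003  0.0018 0.017  0.     0.0008 0.0009]
```

Emit:
apply_moves(series=[{"x":0.007,"y":0.004,"z":0.01,"wx":0,"wy":0.002,"wz":0.002,"fingers":-1},{"x":0.003,"y":0.002,"z":0.014,"wx":0,"wy":0.001,"wz":0,"fingers":-1},{"x":0,"y":0,"z":0.014,"wx":0,"wy":0,"wz":0,"fingers":-1},{"x":0,"y":0,"z":0.006,"wx":0,"wy":0,"wz":0,"fingers":-1},{"x":0,"y":0,"z":0,"wx":0,"wy":0,"wz":0,"fingers":-1}])

```text
clock: 21.6
tool_pos: [0.5407, -0.2911, 0.0164]
eef_rot: [0.786, -0.618, 0.002, 0.0]
contact_force: [0.7, -0.6, -0.1]
opening: 0.52
```

```bash
python3 -c "
from h import *
plan(.5402,-.2892,.0107,-76.5,1)"
```

```text
t 21.6 F [ 0.7 -0.6 -0.1] open 45.7 pos [ 0.5407 -0.2911  0.0164] dist [-0.0005  0.0019 -0.0057] turn [-0.1 -0.2  0.1] q6,7 [ 0.44 -0.49]
[-0.0025  0.0001  0.0071 -0.0006 -0.0012  0.0007]
```

Emit:
apply_moves(series=[{"x":0,"y":0,"z":0.005,"wx":0,"wy":-0.001,"wz":0,"fingers":-1},{"x":0,"y":0,"z":0.002,"wx":0,"wy":0,"wz":0,"fingers":-1},{"x":0,"y":0,"z":0,"wx":0,"wy":0,"wz":0,"fingers":-1}])

```text
clock: 21.98
tool_pos: [0.5412, -0.2913, 0.0109]
eef_rot: [0.786, -0.618, 0.001, -0.001]
contact_force: [0.3, 0.1, -0.7]
opening: 0.52
```

```bash
python3 -c "
from h import *
plan(.5402,-.2892,.0107,-76.5,1)"
```

```text
t 21.98 F [ 0.3  0.1 -0.7] open 45.8 pos [ 0.5412 -0.2913  0.0109] dist [-0.001   0.0021 -0.0002] turn [-0.1 -0.1  0.1] q6,7 [ 0.44 -0.49]
[-0.0028  0.0006  0.0002 -0.0008 -0.0004  0.0007]
```

Emit:
apply_moves(series=[{"x":0,"y":0,"z":0.0005,"wx":0,"wy":0,"wz":0,"fingers":0.4},{"x":0,"y":0,"z":0,"wx":0,"wy":0,"wz":0,"fingers":0.4},{"x":0,"y":0,"z":0,"wx":0,"wy":0,"wz":0,"fingers":0.4},{"x":0,"y":0,"z":-0.02,"wx":0,"wy":0,"wz":0,"fingers":0.4},{"x":0,"y":0,"z":-0.04,"wx":0,"wy":0,"wz":0,"fingers":0.4},{"x":0,"y":0,"z":-0.07,"wx":0,"wy":0,"wz":0,"fingers":0.4},{"x":0,"y":0,"z":-0.07,"wx":0,"wy":0,"wz":0,"fingers":0.4},{"x":0,"y":0,"z":-0.07,"wx":0,"wy":0,"wz":0,"fingers":0.4}])

```text
clock: 22.98
tool_pos: [0.5388, -0.29, 0.2333]
eef_rot: [0.786, -0.618, -0.001, -0.0]
contact_force: [0.8, -0.7, -0.1]
opening: 0.702
```

Emit:
apply_moves(series=[{"x":-0.07,"y":0,"z":0,"wx":0,"wy":0,"wz":0,"fingers":0.4},{"x":-0.07,"y":0,"z":0,"wx":0,"wy":0,"wz":0,"fingers":0.4},{"x":-0.07,"y":0,"z":0,"wx":0,"wy":0,"wz":0,"fingers":0.4},{"x":-0.07,"y":0,"z":0,"wx":0,"wy":0,"wz":0,"fingers":0.4},{"x":-0.07,"y":0,"z":0,"wx":0,"wy":0,"wz":0,"fingers":0.4},{"x":0,"y":0,"z":0,"wx":0,"wy":0,"wz":0,"fingers":0.4},{"x":0,"y":0,"z":0,"wx":0,"wy":0,"wz":0,"fingers":0.4}])

```text
clock: 23.85
tool_pos: [0.4754, -0.0132, 0.2449]
eef_rot: [0.785, -0.619, 0.009, -0.006]
contact_force: [1.0, -0.8, 1.4]
opening: 0.699
```

Run:
```python
from h import *
ps,ds=snapshot("scene");pp,dt=snapshot("top")
im=np.hstack([cv2.resize(ps[145:265,225:385],(400,300)),cv2.resize(pp[170:350,360:530],(400,424))[:300+124]][0:1]+[]) if 0 else np.hstack([cv2.resize(ps[135:305,225:385],(400,425)),cv2.resize(pp[170:350,360:530],(400,425))])
cv2.imwrite("pics/end.png",im[:,:,::-1])
t=np.radians(13.5);X=np.array([np.cos(t),np.sin(t)]);Y=np.array([-X[1],X[0]]);O=np.array([.529,-.2425])
C=cloud("top",dt).reshape(-1,3);L=np.c_[(C[:,:2]-O)@X,(C[:,:2]-O)@Y,C[:,2]]*1000
Q=L[(abs(L[:,0])<105)&(L[:,1]>-111)&(L[:,1]<14)&(L[:,2]>15)&(L[:,2]<100)]
print("bracket",cv2.minAreaRect(Q[:,:2].astype(np.float32)),np.percentile(Q[:,2],[5,50,95]))
Q=L[(abs(L[:,0])<105)&(L[:,1]>26)&(L[:,1]<111)&(L[:,2]>14)&(L[:,2]<100)]
for k in(Q[:,0]<0,Q[:,0]>0): print(cv2.minAreaRect(Q[k][:,:2].astype(np.float32)),np.percentile(Q[k][:,2],[5,50,95]))
print(get_state()["tool_pos"])
```

```text
bracket ((-0.0124969482421875, -50.33958435058594), (47.9257926940918, 136.19044494628906), 89.9235610961914) [20.39744928 24.75540457 27.94440439]
((-46.559696197509766, 50.891414642333984), (9.0134916305542, 26.28095817565918), 13.560080528259277) [23.44670651 25.73851836 28.87304857]Traceback (most recent call last):
  File "<stdin>", line 10, in <module>
    return _quantile_unchecked(
        a, q, axis, out, overwrite_input, method, keepdims, weights)
    return _ureduce(a,
                    func=_quantile_ureduce_func,
    ...<5 lines>...
                    overwrite_input=overwrite_input,
                    method=method)
    r = func(a, **kwargs)
    result = _quantile(arr,
                       quantiles=q,
    ...<2 lines>...
                       out=out,
                       weights=wgt)
    slices_having_nans = np.isnan(arr[-1, ...])
                                  ~~~^^^^^^^^^
IndexError: index -1 is out of bounds for axis 0 with size 0
```

View pics/end.png

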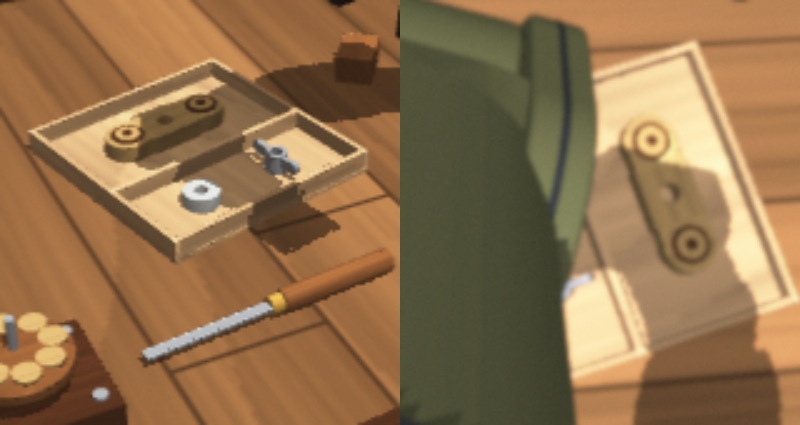

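The scene view shows the bracket flat and scroll side up in the wide bay at left crop (165,125). The spacer (200,195) and the nut (275,155) stand side by side in the narrow bay, and the arm is clear. The failed print came only from the arm hiding the narrow bay in the top view. I hand the job in.

```bash
python3 -c "
from h import *
print(finish_job(),get_state()['clock'])"
```

```text
the job is handed in; nothing more can be done
the job is handed in; nothing more can be done
```

The job is handed in at about 24 s of the 72 s allowed. I lifted off the wing nut, then the spacer, then the bracket. After each of the first two lifts, a picture showed everything below still on the stud.

**Last checks:**
- **Bracket:** it lies flat and scroll side up in the wide bay, at tray x 0, y -50 mm. Its top is about 25 mm above the bench, where 24 mm was expected.
- **Nut and spacer:** both stand side by side on the floor of the narrow bay in the last scene picture.
- **Forces and arm:** every force reading I took stayed under about 3 N, and the arm was clear of everything.

One check failed: measuring the nut and spacer by depth in the last top view gave nothing usable, because the arm hid that bay. Their final places therefore rest on the scene picture and the earlier top picture, which agree. The stack's position from the two cameras differed by 1–2 mm, within calibration.

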